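# Set the sampling unit's gated selector lever to the vial's port

## Task

Push the selector lever of the blue sampling unit out of its middle park slot, across the gate, and fully home into the corner slot beside the port where the sample vial stands, without entering any other corner slot. Only push the lever with the fingers: do not pull its knob up, and leave the vial, the stoppers and everything else on the bench where they are. Finish with the lever resting in that slot and the hand clear.

Things in the scene. Friction and masses are not known exactly. Their poses are not given: they have to be found in the camera images.
- device: Blue sampling unit, fixed: a box 210 (x) x 180 (y) x 90 mm high. Origin: centre of its underside, on the table; x to its far side, y to its left (seen from the robot at yaw 0), z up. On its top face, 90 mm up, stand four port rings, 29 mm across, 6 mm high, at x = +-75, y = +-45 mm, one beside each corner slot of the gate: the slot towards +x, +y serves the port at +x, +y, and so on.
- gate_mid (a point): Middle of the steel gate plate's upper face, 98 mm above the table; plate 80 x 84 mm, axes as device. Slots are 14 mm wide. Stem centre paths: a cross channel along y at x = 0, to y = +-24 mm; from both ends of it corner slots to x = +24 and x = -24 mm (four in all); from its middle the park slot to x = -24 mm. The 10 mm stem has 2 mm play each way.
- park_end (a point): End of the park slot (stem centre), 24 mm to the -x side of the gate's middle, at the plate's upper face. Opposite it the cross channel has a plain wall, which stops a lever pushed straight out of park.
- knob (a point): Centre of the lever's upright black cylindrical knob, 26 mm in diameter, 50 mm long, on a steel stem. The lever turns about the origin of device (under the gate), 185 mm below the knob's centre along the stem; the point's z runs along the stem. It takes about 2 N at the knob to move it; it stays where it is left.
- lever_fore (a joint): Lean of the lever along the unit's x, rad: 0 in the cross channel, positive towards +x. Park slot: -0.25 at its end; home in a corner slot about +-0.245. The knob's centre in the unit's frame is 185 mm x (sin fore, cos fore sin side, cos fore cos side).
- lever_side (a joint): Lean of the lever along the unit's y, rad: 0 in the middle, positive towards +y; about +-0.25 (up to 0.27) in the corner slots.
- lever_pull (a joint): How far the knob is pulled up along its stem, m: 0 down (a spring holds it with 12 N), up to 0.012. It must stay down.
- vial_mid (a point): Centre (half-way up) of the loose sample vial, an amber glass vial with white cap, 17 mm in diameter, 45 mm high, standing in one of the four port rings (its foot 90 mm above the table). Its port tells the wanted slot.
- stopper_a: One of three loose grey stoppers, 17 mm in diameter, 13 mm high, standing in the three other port rings; origin under its centre.
- stopper_b: One of three loose grey stoppers, 17 mm in diameter, 13 mm high, standing in the three other port rings; origin under its centre.
- stopper_c: One of three loose grey stoppers, 17 mm in diameter, 13 mm high, standing in the three other port rings; origin under its centre.
- spare_vial: a loose spare vial like the sample vial, standing on the table to the left of the sampling unit, not in a port; bystander; origin under its centre.
- flask: glass conical flask with a closed top, 70 mm wide, 106 mm high, on the table to the right of the unit; bystander; origin under its centre.
- wash_bottle: white plastic bottle, 60 mm in diameter, 150 mm high; bystander; origin under its centre.
- beaker: glass beaker, 68 mm in diameter, 85 mm high; bystander; origin under its centre.
- jar: amber jar, 56 mm in diameter, 70 mm high; bystander; origin under its centre.

How it is judged:
By the outcome, as a careful person would: the job done as asked, in the order asked, and still so for the second after the job is handed in, with the robot touching nothing.
It also fails if it takes over 48 s, if anything falls off the work surface, if the arm or the gripper's body presses on something with over 40 N, if the wrist force passes 120 N, or if a joint passes its speed limit or range.

## Robot

A 6-joint arm with a two-finger parallel gripper is mounted at the origin on the work surface. World frame = base frame: x ahead of the robot, y to its left, z up, the work surface at z = 0. Lengths are in m, angles in rad, forces in N, time in s.
With the tool pointing down it reaches from about 0.375 to 0.975 m from the base axis. Payload 3.8 kg.
Tool frame: the origin (TCP) lies between the finger pads; the fingertips stand robot.finger_overhang ahead of it and the grasp point (between the pads) lies 2 mm behind it (robot.finger_overhang is the distance from the TCP to the fingertips, in m); z points along the fingers, y is the direction in which the jaws open and shut (so a half turn about z gives the same grasp; the last joint's range is limited). The gripper opens to 88 mm and grips with 3 to 60 N. Pads are 18 mm wide; open, the fingers measure 123 mm over their backs; the gripper's body (75 mm by 187 mm) begins 45 mm behind the grasp point.
Start: joints at [-0.037, 0.264, 1.604, -0, 1.274, -0.037], TCP at [0.675, -0, 0.256] pointing down, gripper open.
Joint ranges: [-2.63, 2.63], [-0.94, 2.18], [0.31, 2.57], [-1.31, 4.45], [0, 2.66], [-2.55, 2.55]. Speed limits (rad/s): [2.57, 2.57, 3.14, 3.14, 3.14, 3.14].

## Interface

Orientations are given as a unit quaternion [x, y, z, w].
In Python, from plant import robot gives the robot as it stands. The module is installed in compiled form; this text tells all that it offers.
- The arm moves only by the shell command python3 -m crank 'ROWS' [FORCE]. ROWS is JSON, a list of rows, each a list of 7 numbers: the shift along the tool's x, y, z in mm, then the turn, a rotation vector about the tool's x, y, z in degrees, then the finger opening in mm, from 0 to 88.1. A call has 1 to 20 rows; each row shifts and turns the commanded pose from where the row before left it, along the tool's axes as they then stand; what a row does not reach is not made up. A row lasts 1/8 s, in which the tool goes at most 62.5 mm and 10.7 degrees, less where a joint would pass 70% of its speed; a pose out of reach is approached as far as the arm can. A call is refused whole if a number of a shift passes 62.5 or a number of a turn 10.7, either way. A call with a gripper value outside its range is refused whole. The fingers move at their own pace and stop on an object; FORCE is the grip in N (left out, the last holds). Time passes only in rows, so rows that do not move let the fingers close. It gives the time, the measured TCP pose, the force and the opening at its end, in the units of the state.
- robot.sense(): the state, without advancing time (a new reading comes with each control period).
- robot.get_image(name): name is "scene" or "side" or "wrist"; returns a dict with "pixels" (480x640x3 uint8, red, green, blue), "camera_matrix" (3x3 intrinsics, pixels), "R" (3x3) and "t" (3): a world point X has camera coordinates R X + t. Camera axes: x right, y down, z forward; pixel columns grow to the right and rows downward; lengths in m; the calibration is good to about 2 mm. A picture is of the moment at which its call begins. There is no depth.
- robot.finish_job(): hands the job in, once; it reports no verdict.
The state is a dict: "time": time; "joints": joint angles; "dq": joint speeds; "tau": joint torques, N m; "tcp_pos": TCP position; "tool_rot": TCP orientation; "force": force on the tool from outside, world axes, zero at the start; "ft_torque": the same for the moment, N m; "opening": finger opening in m.
Only numpy, scipy, OpenCV 4.12 (cv2) and the standard library are available. Lean on these libraries where they do the work, as an engineer would, in place of code of your own. Each camera call takes 0.05 s, during which the arm holds its last target. There are 200 camera calls.

## Working session

There is one attempt and no reset: what is moved stays moved. The work goes in short steps, Python scripts to look and compute and a shell command to move; the robot and the scene stay as the last step left them, time stands still between calls to the robot, and variables do not carry over. Pictures are saved under pics/ and viewed, on a budget of 10 in all, crops included, one or two more only if the job needs it, and the job is handed in when it is done.

```bash
mkdir -p pics; python3 - <<'E'
from plant import robot
import cv2,numpy as np
for n in ["scene","side"]:
    d=robot.get_image(n); cv2.imwrite(f"pics/{n}0.png",d["pixels"][...,::-1]); np.savez(f"{n}0.npz",**{k:np.array(d[k]) for k in("camera_matrix","R","t")})
    print(n,-np.array(d["R"]).T@d["t"])
print(robot.finger_overhang,robot.sense())
E
```

```text
scene [1.01107647 0.61492978 1.0785547 ]
side [0.48017486 0.7592285  0.69628297]
0.017 {'time': 0.1, 'joints': array([-3.68942782e-02,  2.64675699e-01,  1.60521852e+00, -1.52129327e-05,
        1.27371277e+00, -3.69409111e-02]), 'dq': array([-0.00066417, -0.00274579, -0.00320607, -0.00146719,  0.00076001,
        0.00041581]), 'tau': array([ 2.09863060e-04, -5.03614998e+01, -3.58072400e+01,  7.29403482e-02,
        2.32994242e-02, -8.27531630e-05]), 'tcp_pos': array([6.74395497e-01, 1.96200570e-05, 2.54524124e-01]), 'tool_rot': array([ 7.07088355e-01,  7.07124489e-01, -6.90729287e-04, -7.33024985e-04]), 'force': array([-0.37229281,  0.02848688, -0.5057851 ]), 'ft_torque': array([0.05777711, 0.00367163, 0.07295736]), 'opening': 0.08832804914307708}
```

View pics/scene0.png

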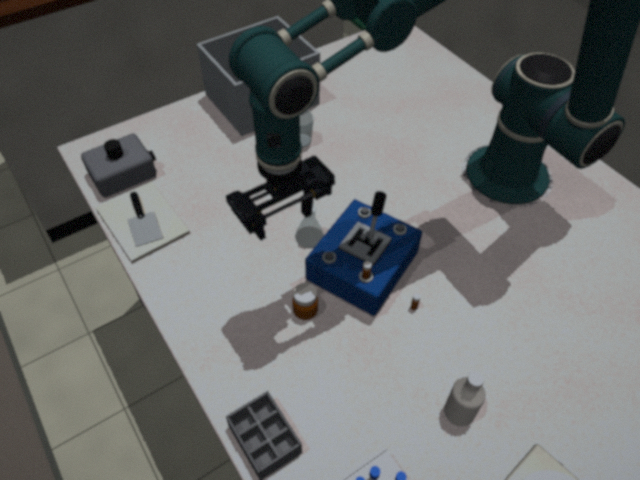

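View pics/side0.png

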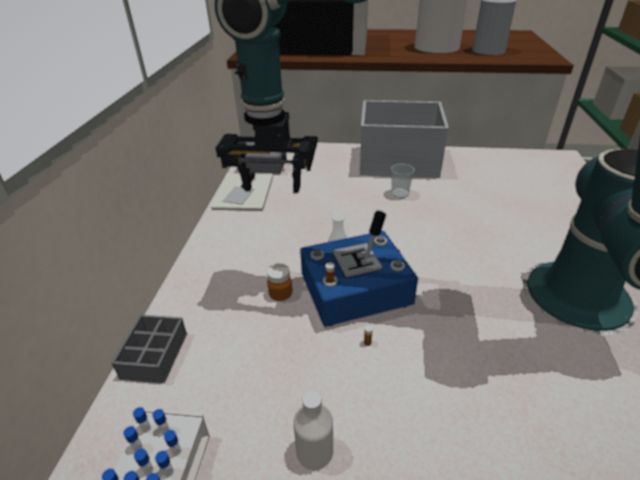

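The scene picture shows the rings at about (364,212), (400,229) and (329,257), the vial foot at about (366,277), and the knob at about (379,203). The side picture shows the rings at (380,241), (398,266) and (318,255), the vial foot at (330,283), and the knob at (378,223). The vial stands at the +x,+y port. Next I fit the unit's pose.

```bash
cat > h.py <<'E'
import numpy as np
def proj(c,X):
    p=(c["R"]@np.atleast_2d(X).T).T+c["t"]; p=p@c["camera_matrix"].T; return p[:,:2]/p[:,2:]
def dev(p,P):
    c,s=np.cos(p[2]),np.sin(p[2]); P=np.atleast_2d(P); return np.c_[p[0]+c*P[:,0]-s*P[:,1],p[1]+s*P[:,0]+c*P[:,1],P[:,2]]
def knob(f,s,L=.185): return L*np.array([np.sin(f),np.cos(f)*np.sin(s),np.cos(f)*np.cos(s)])
E
python3 - <<'E'
from h import *
from scipy.optimize import least_squares
import cv2
C={n:np.load(n+"0.npz") for n in("scene","side")}
x,y=.075,.045
P=np.array([[-x,-y,.096],[-x,y,.096],[x,-y,.096],[x,y,.0915],[*knob(-.25,0)]])
O={"scene":[(364,212),(400,229),(329,257),(366,277),(379,203)],"side":[(380,241),(398,266),(318,255),(330,283),(378,223)]}
f=lambda p:np.concatenate([(proj(C[n],dev(p,P))-O[n]).ravel() for n in C])
r=least_squares(f,[.6,0,0],loss="soft_l1"); print(r.x,np.degrees(r.x[2]));print(f(r.x).reshape(-1,2).round(1))
ims=[]
for n in C:
    im=cv2.imread(f"pics/{n}0.png"); c=proj(C[n],dev(r.x,[[0,0,.1]]))[0].astype(int)
    a=im[c[1]-75:c[1]+75,c[0]-100:c[0]+100]; a=cv2.resize(a,None,fx=4,fy=4,interpolation=cv2.INTER_CUBIC)
    t=np.linspace(0,2*np.pi,24)
    for q in P[:4]:
        for u in proj(C[n],dev(r.x,np.c_[q[0]+.0145*np.cos(t),q[1]+.0145*np.sin(t),0*t+.096])): cv2.circle(a,tuple(((u-c+[100,75])*4).astype(int)),1,(0,255,0),-1)
    for q in [[i*.105,j*.09,.09] for i in(-1,1) for j in(-1,1)]+[[i*.04,j*.042,.098] for i in(-1,1) for j in(-1,1)]+[P[4]]:
        u=proj(C[n],dev(r.x,q))[0]; cv2.circle(a,tuple(((u-c+[100,75])*4).astype(int)),3,(0,0,255),-1)
    ims.append(a[:, :]) 
cv2.imwrite("pics/fit.png",cv2.resize(np.vstack(ims),(400,600)) if 0 else np.hstack([i[:,150:550] for i in ims]))
E
```

```text
[0.49671401 0.03623659 0.41705094] 23.895258557081316
[[ 0.3  0.5]
 [-0.1  0.1]
 [ 0.3  0.6]
 [ 0.2  0.7]
 [-0.2  1. ]
 [ 0.6 -0.9]
 [-0.1 -1.4]
 [-0.8 -1.4]
 [ 0.3 -1.2]
 [ 0.9  0.2]]
```

View pics/fit.png

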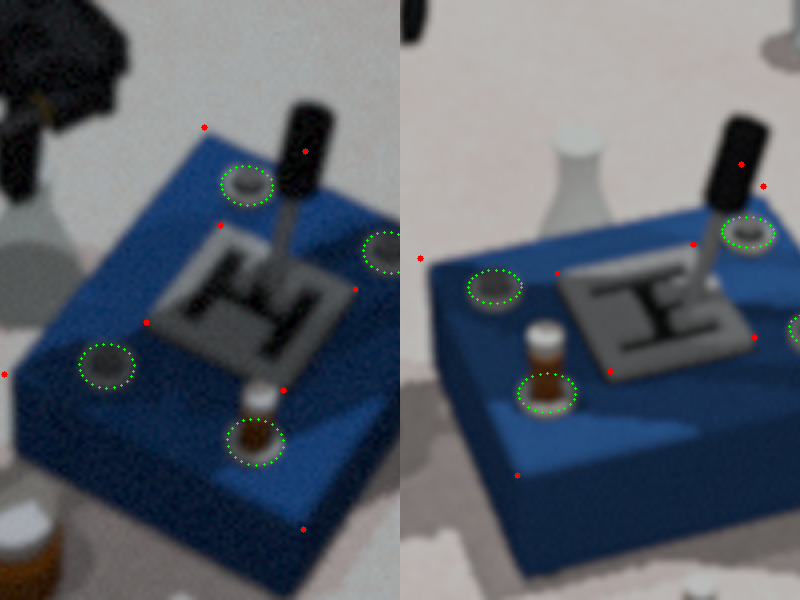

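The fit is good to 1–2 mm: unit at (0.497, 0.036), yaw 23.9°, so the wanted slot is +x,+y. I'll close the fingers, turn the tool so that tool y = unit x and tool x = unit y, and go behind the knob at travel height.

```bash
cat >> h.py <<'E'
D=(.4967,.0362,.417)
def where():
    from plant import robot
    from scipy.spatial.transform import Rotation as R
    s=robot.sense(); c,n=np.cos(D[2]),np.sin(D[2]); M=np.array([[c,n,0],[-n,c,0],[0,0,1]])
    p=M@(s["tcp_pos"]-[D[0],D[1],0]); A=M@R.from_quat(s["tool_rot"]).as_matrix()
    print("t",s["time"],"tcp in unit mm",(p*1e3).round(1),"F unit",(M@s["force"]).round(1),"open",round(s["opening"]*1e3,1)); print(A.round(3))
E
python3 -m crank '[[0,-20,0,0,0,0,0],[0,-35,0,0,0,-8,0],[5,-35,0,0,0,-8,0],[18,-35,0,0,0,-7.9,0],[18,-35,0,0,0,0,0],[18,-35,0,0,0,0,0],[18,-35,0,0,0,0,0],[10,-20,0,0,0,0,0],[0,0,0,0,0,0,0]]' 20
python3 -c "from h import *;where()"
```

```text
time: 1.23
tcp_pos: [0.4045, 0.0157, 0.2554]
tool_rot: [0.545, 0.838, 0.0, -0.0]
force: [1.8, -0.1, 0.6]
opening: 0.0009
t 1.225 tcp in unit mm [-92.6  18.6 255.4] F unit [ 1.6 -0.8  0.6] open 0.9
[[-0.  1.  0.]
 [ 1.  0.  0.]
 [ 0.  0. -1.]]
```

```bash
python3 -m crank '[[-18.6,-5,0,0,0,0,0],[0,0,10,0,0,0,0],[0,0,20,0,0,0,0],[0,0,20,0,0,0,0],[0,0,20,0,0,0,0],[0,0,4,0,0,0,0],[0,0,0,0,0,0,0]]'
python3 - <<'E'
from h import *
import cv2
from plant import robot
where(); C={}
a=[]
for n in("scene","side"):
    d=robot.get_image(n); c=proj(d,dev(D,[[-.03,0,.15]]))[0].astype(int); u=np.clip(c,[100,75],[540,405])
    a.append(cv2.resize(d["pixels"][u[1]-75:u[1]+75,u[0]-66:u[0]+66,::-1],None,fx=3,fy=3,interpolation=cv2.INTER_CUBIC))
cv2.imwrite("pics/behind.png",np.hstack(a))
E
```

```text
time: 2.1
tcp_pos: [0.4088, -0.0032, 0.1814]
tool_rot: [0.545, 0.838, -0.0, -0.0]
force: [0.0, 1.1, -0.2]
opening: 0.0003
t 2.1 tcp in unit mm [-96.3  -0.4 181.4] F unit [ 0.5  1.  -0.2] open 0.3
[[-0.     1.    -0.001]
 [ 1.     0.     0.001]
 [ 0.001 -0.001 -1.   ]]
```

View pics/behind.png

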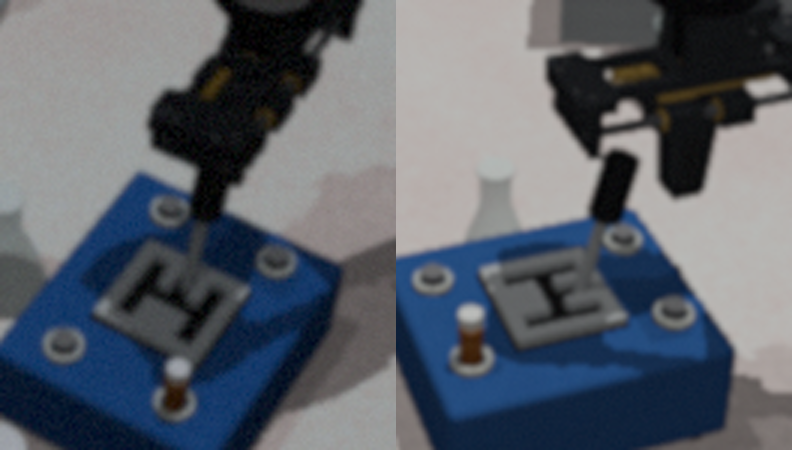

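The closed fingers stand right behind the knob (side view: finger at (690,150), knob at (615,185)), and the vial is untouched. Next I push +x, out of park.

```bash
python3 -m crank '[[0,5,0,0,0,0,0],[0,6,0,0,0,0,0],[0,6,0,0,0,0,0],[0,6,0,0,0,0,0],[0,6,0,0,0,0,0],[0,6,0,0,0,0,0],[0,6,0,0,0,0,0],[0,6,0,0,0,0,0],[0,6,0,0,0,0,0],[0,6,0,0,0,0,0],[0,3,0,0,0,0,0],[0,0,0,0,0,0,0]]'
cat >> h.py <<'E'
def look(name,save=True):
    import cv2
    from plant import robot
    where(); a=[]
    for n in("scene","side"):
        d=robot.get_image(n); c=proj(d,dev(D,[[0,0,.15]]))[0].astype(int)
        a.append(cv2.resize(d["pixels"][c[1]-75:c[1]+75,c[0]-66:c[0]+66,::-1],None,fx=3,fy=3,interpolation=cv2.INTER_CUBIC))
    cv2.imwrite(name,np.hstack(a))
E
python3 -c "from h import *;look('pics/p1.png')"
```

```text
time: 3.7
tcp_pos: [0.4656, 0.0218, 0.1816]
tool_rot: [0.545, 0.838, 0.0, -0.0]
force: [-1.5, -1.4, 1.5]
opening: 0.0004
t 3.7 tcp in unit mm [-34.2  -0.6 181.6] F unit [-2.  -0.6  1.5] open 0.4
[[-0.  1. -0.]
 [ 1.  0.  0.]
 [ 0. -0. -1.]]
```

View pics/p1.png

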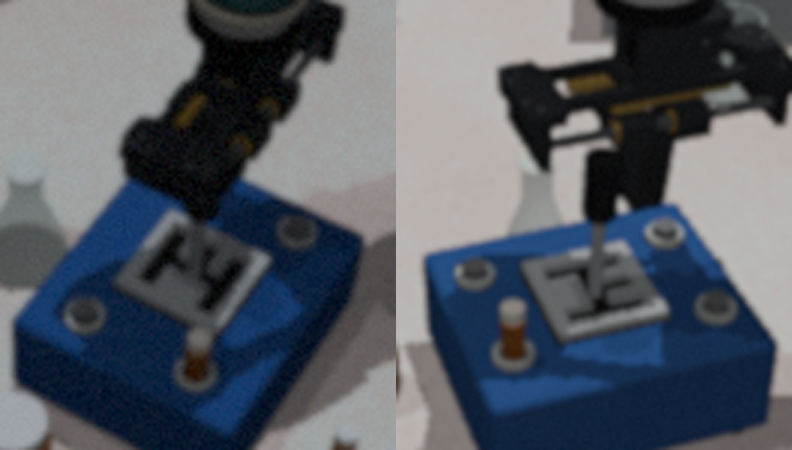

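The lever is nearly upright, with about 3 mm left to the cross channel. I ease it on in small steps until it touches the wall.

```bash
for i in 1; do python3 -m crank '[[0,1.5,0,0,0,0,0],[0,1,0,0,0,0,0],[0,1,0,0,0,0,0],[0,0,0,0,0,0,0]]'; done; python3 -c "from h import *;where()"; python3 -m crank '[[0,1,0,0,0,0,0],[0,0.8,0,0,0,0,0],[0,0,0,0,0,0,0]]';python3 -c "from h import *;where()"
```

```text
time: 4.3
tcp_pos: [0.4687, 0.0231, 0.1818]
tool_rot: [0.545, 0.838, 0.0, 0.0]
force: [-2.1, -0.5, 1.8]
opening: 0.0006
t 4.3 tcp in unit mm [-30.9  -0.6 181.8] F unit [-2.1  0.3  1.8] open 0.6
[[-0.  1.  0.]
 [ 1.  0. -0.]
 [-0.  0. -1.]]
time: 4.68
tcp_pos: [0.4704, 0.0239, 0.1817]
tool_rot: [0.545, 0.838, 0.0, 0.0]
force: [-1.6, -1.0, 1.6]
opening: 0.0003
t 4.675 tcp in unit mm [-29.   -0.6 181.7] F unit [-1.9 -0.3  1.6] open 0.3
[[-0.  1.  0.]
 [ 1.  0. -0.]
 [-0.  0. -1.]]
```

```bash
python3 -m crank '[[0,0.8,0,0,0,0,0],[0,0.7,0,0,0,0,0],[0,0,0,0,0,0,0]]';python3 -c "from h import *;where()"; python3 -m crank '[[0,0.7,0,0,0,0,0],[0,0,0,0,0,0,0]]';python3 -c "from h import *;where()"
```

```text
time: 5.05
tcp_pos: [0.4717, 0.0245, 0.1817]
tool_rot: [0.545, 0.838, 0.0, -0.0]
force: [-1.1, -0.8, 1.5]
opening: 0.0004
t 5.05 tcp in unit mm [-27.6  -0.6 181.7] F unit [-1.3 -0.3  1.5] open 0.4
[[-0.  1.  0.]
 [ 1.  0.  0.]
 [ 0.  0. -1.]]
time: 5.3
tcp_pos: [0.4722, 0.0247, 0.1817]
tool_rot: [0.545, 0.838, -0.0, -0.0]
force: [-1.9, -0.2, 2.1]
opening: 0.0007
t 5.3 tcp in unit mm [-27.1  -0.6 181.7] F unit [-1.9  0.6  2.1] open 0.7
[[-0.  1. -0.]
 [ 1.  0.  0.]
 [ 0. -0. -1.]]
```

```bash
python3 -m crank '[[0,0.8,0,0,0,0,0],[0,0,0,0,0,0,0]]';python3 -c "from h import *;where()"; python3 -m crank '[[0,0.8,0,0,0,0,0],[0,0,0,0,0,0,0]]';python3 -c "from h import *;look('pics/p2.png')"
```

```text
time: 5.55
tcp_pos: [0.4727, 0.0249, 0.1817]
tool_rot: [0.545, 0.838, -0.0, -0.0]
force: [-4.4, -1.2, 2.0]
opening: 0.0005
t 5.55 tcp in unit mm [-26.6  -0.6 181.7] F unit [-4.5  0.7  2. ] open 0.5
[[-0.     1.    -0.001]
 [ 1.     0.     0.   ]
 [ 0.    -0.001 -1.   ]]
time: 5.8
tcp_pos: [0.473, 0.0251, 0.1817]
tool_rot: [0.545, 0.838, -0.001, -0.001]
force: [-5.3, -2.7, 5.2]
opening: 0.0003
t 5.8 tcp in unit mm [-26.2  -0.6 181.7] F unit [-6.  -0.3  5.2] open 0.3
[[-0.     1.    -0.002]
 [ 1.     0.     0.   ]
 [ 0.    -0.002 -1.   ]]
```

View pics/p2.png

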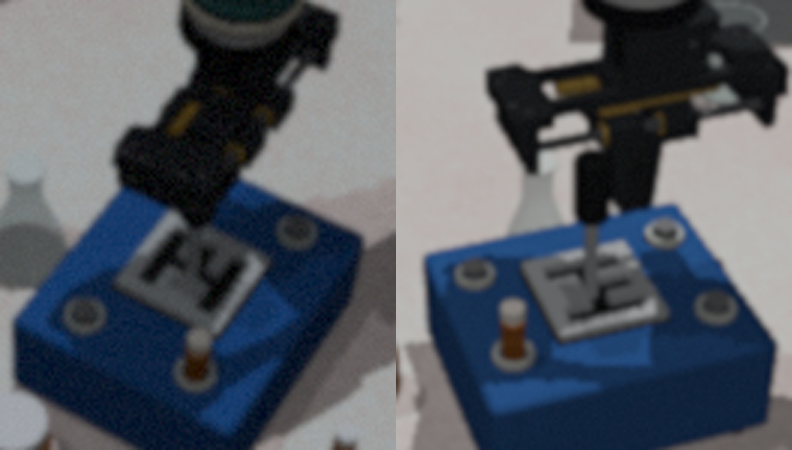

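The wall was felt at about 4–6 N with knob x ≈ +3.8 mm, as the geometry predicts: the lever is in the cross channel. Next I go round to its −y side.

```bash
python3 -m crank '[[0,-10,0,0,0,0,0],[0,-15,0,0,0,0,0],[-13,0,0,0,0,0,0],[-14,0,0,0,0,0,0],[-14,0,0,0,0,0,0],[0,18,0,0,0,0,0],[0,18,0,0,0,0,0],[0,17.5,0,0,0,0,0],[0,0,0,0,0,0,0]]';python3 -c "from h import *;where()"
python3 -m crank '[[7,0,0,0,0,0,0],[6,0,0,0,0,0,0],[6,0,0,0,0,0,0],[6,0,0,0,0,0,0],[6,0,0,0,0,0,0],[6,0,0,0,0,0,0],[6,0,0,0,0,0,0],[6,0,0,0,0,0,0],[6,0,0,0,0,0,0],[0,0,0,0,0,0,0]]';python3 -c "from h import *;where()"
```

```text
time: 7.02
tcp_pos: [0.5179, 0.0004, 0.1816]
tool_rot: [0.545, 0.839, 0.0, 0.0]
force: [-1.1, -0.4, -1.2]
opening: 0.0005
t 7.025 tcp in unit mm [  4.9 -41.3 181.6] F unit [-1.1  0.1 -1.2] open 0.5
[[-0.002  1.     0.   ]
 [ 1.     0.002  0.   ]
 [ 0.     0.    -1.   ]]
time: 8.28
tcp_pos: [0.4939, 0.0503, 0.1815]
tool_rot: [0.545, 0.838, 0.0, -0.0]
force: [-0.6, -0.5, -0.4]
opening: 0.0003
t 8.275 tcp in unit mm [  3.1  14.  181.5] F unit [-0.8 -0.2 -0.4] open 0.3
[[-0.001  1.    -0.   ]
 [ 1.     0.001  0.001]
 [ 0.001 -0.    -1.   ]]
```

```bash
python3 -c "from h import *;look('pics/p3.png')"
```

```text
t 8.275 tcp in unit mm [  3.1  14.  181.5] F unit [-0.8 -0.2 -0.4] open 0.3
[[-0.001  1.    -0.   ]
 [ 1.     0.001  0.001]
 [ 0.001 -0.    -1.   ]]
```

View pics/p3.png

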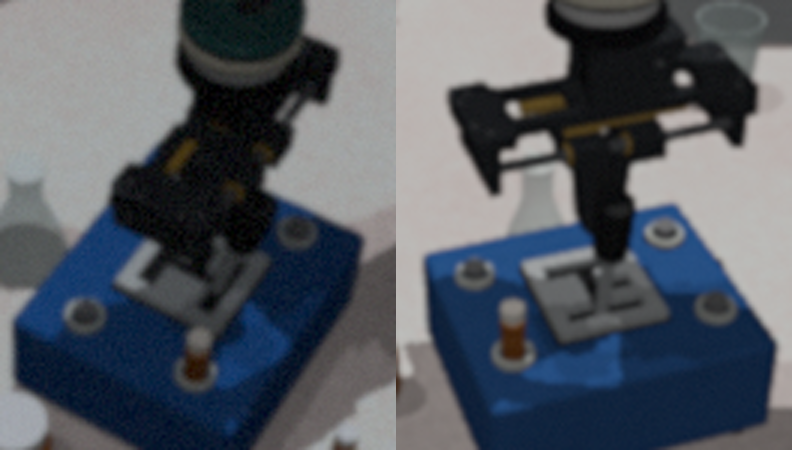

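The knob leans toward +y in front of the fingers: in the side crop its top is at about (618,205) and its bottom at about (610,258). I check its x against the model.

```bash
python3 - <<'E'
from h import *
d=np.load("side0.npz"); c=proj(d,dev(D,[[0,0,.15]]))[0].astype(int)
for s in (.15,.2,.25):
  for f in (-.05,0,.02): print(s,f,*[((proj(d,dev(D,[knob(f,s,L)]))[0]-c+[66,75])*3+[396,0]).round() for L in(.16,.21)])
E
```

```text
0.15 -0.05 [620. 236.] [631. 181.]
0.15 0 [609. 238.] [616. 184.]
0.15 0.02 [605. 239.] [610. 186.]
0.2 -0.05 [625. 245.] [637. 193.]
0.2 0 [613. 247.] [622. 195.]
0.2 0.02 [609. 248.] [616. 197.]
0.25 -0.05 [629. 253.] [643. 204.]
0.25 0 [618. 256.] [628. 207.]
0.25 0.02 [613. 257.] [622. 209.]
```

The knob is at side ≈ 0.21, fore ≈ +0.015, still in the cross channel. I continue to its end.

```bash
python3 -m crank '[[2,0,0,0,0,0,0],[2,0,0,0,0,0,0],[1,0,0,0,0,0,0],[1,0,0,0,0,0,0],[0,0,0,0,0,0,0]]';python3 -c "from h import *;where()"; python3 -m crank '[[1,0,0,0,0,0,0],[0.7,0,0,0,0,0,0],[0,0,0,0,0,0,0]]';python3 -c "from h import *;where()"
```

```text
time: 9.0
tcp_pos: [0.4917, 0.0553, 0.1817]
tool_rot: [0.545, 0.838, 0.0, 0.0]
force: [0.7, -2.0, -0.7]
opening: 0.0006
t 9.0 tcp in unit mm [  3.2  19.4 181.7] F unit [-0.2 -2.1 -0.7] open 0.6
[[-0.  1.  0.]
 [ 1.  0.  0.]
 [ 0.  0. -1.]]
time: 9.38
tcp_pos: [0.4911, 0.0567, 0.1817]
tool_rot: [0.545, 0.838, -0.0, 0.0]
force: [0.9, -1.9, -1.1]
opening: 0.0005
t 9.375 tcp in unit mm [  3.2  21.  181.7] F unit [ 0.1 -2.1 -1.1] open 0.5
[[-0.  1.  0.]
 [ 1.  0. -0.]
 [-0.  0. -1.]]
```

```bash
for k in 1; do python3 -m crank '[[0.8,0,0,0,0,0,0],[0.7,0,0,0,0,0,0],[0,0,0,0,0,0,0]]' >/dev/null; python3 -c "from h import *;where()"|head -1; python3 -m crank '[[0.8,0,0,0,0,0,0],[0,0,0,0,0,0,0]]'>/dev/null; python3 -c "from h import *;where()"|head -1; done
```

```text
t 9.75 tcp in unit mm [  3.2  22.  181.6] F unit [-0.1 -4.8 -3. ] open 0.4
t 10.0 tcp in unit mm [  3.1  22.3 181.6] F unit [ 0.1 -7.1 -3.8] open 0.5
```

The end wall is reached (7 N). I retreat, go round behind the lever (−x side), and push +x into the slot.

```bash
python3 -m crank '[[-7,0,0,0,0,0,0],[-10,0,0,0,0,0,0],[0,-18,0,0,0,0,0],[0,-18,0,0,0,0,0],[0,-18,0,0,0,0,0],[13,0,0,0,0,0,0],[13,0,0,0,0,0,0],[13,0,0,0,0,0,0],[0,0,0,0,0,0,0]]'>/dev/null;python3 -c "from h import *;look('pics/p4.png')"
```

```text
t 11.125 tcp in unit mm [-50.5  46.6 181.7] F unit [-0.2  0.1  0.3] open 0.7
[[-0.002  1.     0.   ]
 [ 1.     0.002  0.   ]
 [ 0.     0.    -1.   ]]
```

View pics/p4.png

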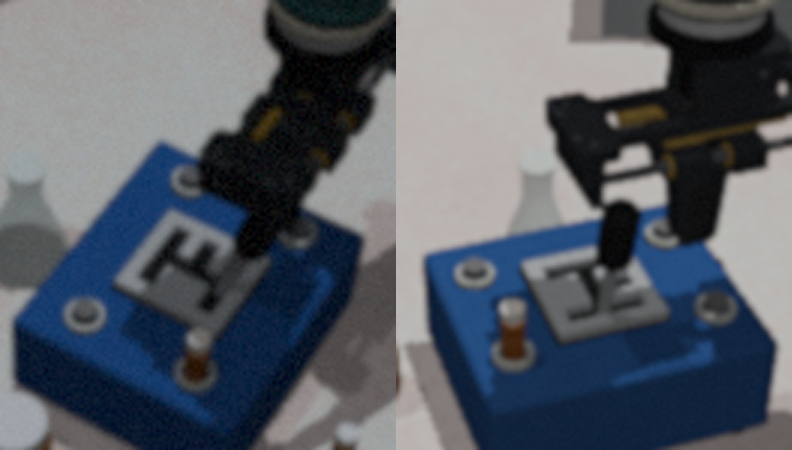

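The knob stands at side ≈ 0.26, fore ≈ 0.02 (side crop (613,262) to (623,208)), with the fingers behind it. Now I push +x.

```bash
python3 -m crank '[[-2,8,0,0,0,0,0],[0,8,0,0,0,0,0],[0,6,0,0,0,0,0],[0,6,0,0,0,0,0],[0,6,0,0,0,0,0],[0,6,0,0,0,0,0],[0,6,0,0,0,0,0],[0,5,0,0,0,0,0],[0,3,0,0,0,0,0],[0,2,0,0,0,0,0],[0,0,0,0,0,0,0]]'>/dev/null;python3 -c "from h import *;where()"|head -1;python3 -m crank '[[0,1.5,0,0,0,0,0],[0,1.5,0,0,0,0,0],[0,0,0,0,0,0,0]]'>/dev/null; python3 -c "from h import *;where()"|head -1
```

```text
t 12.6 tcp in unit mm [  5.4  43.5 181.7] F unit [-1.5  0.6 -0.9] open 0.7
t 12.975 tcp in unit mm [  8.3  43.4 181.8] F unit [-1.4  0.1 -1.1] open 0.5
```

```bash
w(){ python3 -c "from h import *;where()"|head -1; }; python3 -m crank '[[0,1,0,0,0,0,0],[0,1,0,0,0,0,0],[0,0,0,0,0,0,0]]'>/dev/null;w; python3 -m crank '[[0,1,0,0,0,0,0],[0,0.5,0,0,0,0,0],[0,0,0,0,0,0,0]]'>/dev/null;w
```

```text
t 13.35 tcp in unit mm [ 10.3  43.4 181.7] F unit [-1.6 -0.6 -1.7] open 0.2
t 13.725 tcp in unit mm [ 11.8  43.4 181.7] F unit [-2.4 -0.4 -1.1] open 0.4
```

```bash
w(){ python3 -c "from h import *;where()"|head -1; }; python3 -m crank '[[0,1,0,0,0,0,0],[0,0,0,0,0,0,0]]'>/dev/null;w; python3 -m crank '[[0,1,0,0,0,0,0],[0,0,0,0,0,0,0]]'>/dev/null;w
```

```text
t 13.975 tcp in unit mm [ 12.8  43.4 181.8] F unit [-2.2 -0.  -1.3] open 0.6
t 14.225 tcp in unit mm [ 13.6  43.4 181.7] F unit [-2.  -0.1 -1.3] open 0.8
```

```bash
w(){ python3 -c "from h import *;where()"|head -1; }; python3 -m crank '[[0,1,0,0,0,0,0],[0,0,0,0,0,0,0]]'>/dev/null;w; python3 -m crank '[[0,1,0,0,0,0,0],[0,0,0,0,0,0,0]]'>/dev/null;w
```

```text
t 14.475 tcp in unit mm [ 14.2  43.4 181.5] F unit [-4.3  0.6 -0.1] open 0.3
t 14.725 tcp in unit mm [ 14.8  43.4 181.4] F unit [-5.9  0.  -0.3] open 0.3
```

```bash
w(){ python3 -c "from h import *;where()"|head -1; }; python3 -m crank '[[0,0.8,0,0,0,0,0],[0,0,0,0,0,0,0]]'>/dev/null; python3 -c "from h import *;look('pics/p5.png')"|head -1
```

```text
t 14.975 tcp in unit mm [ 15.1  43.5 181.3] F unit [-6.8  0.1  0.5] open 0.5
```

View pics/p5.png

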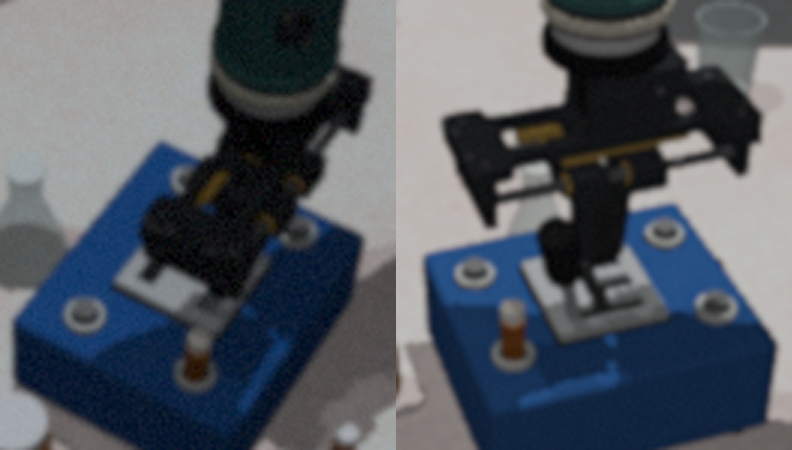

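The end stop of the slot is felt (7 N) and the lever leans into the +x,+y slot. I back off along −x, raise the hand clear, and check.

```bash
python3 -m crank '[[0,-5,0,0,0,0,0],[0,-15,0,0,0,0,0],[0,-25,0,0,0,0,0],[0,-20,0,0,0,0,0],[0,0,-20,0,0,0,0],[0,0,-30,0,0,0,0],[0,0,-30,0,0,0,0],[0,0,-20,0,0,0,0],[0,0,0,0,0,0,0],[0,0,0,0,0,0,0]]'>/dev/null;python3 -c "from h import *;look('pics/p6.png')"
python3 - <<'E'
from h import *
for n,o in(("scene",0),("side",396)):
  d=np.load(n+"0.npz"); c=proj(d,dev(D,[[0,0,.15]]))[0].astype(int)
  for f in (.2,.245,.27): print(n,f,*[((proj(d,dev(D,[knob(f,.255,L)]))[0]-c+[66,75])*3+[o,0]).round() for L in(.16,.21)])
E
```

```text
t 16.325 tcp in unit mm [-49.   43.5 281. ] F unit [-0.7 -0.9 -0.8] open 0.3
[[-0.  1. -0.]
 [ 1.  0.  0.]
 [ 0. -0. -1.]]
scene 0.2 [226. 279.] [242. 252.]
scene 0.245 [221. 287.] [234. 263.]
scene 0.27 [217. 291.] [230. 269.]
side 0.2 [573. 269.] [566. 226.]
side 0.245 [562. 273.] [552. 231.]
side 0.27 [557. 275.] [544. 233.]
```

View pics/p6.png

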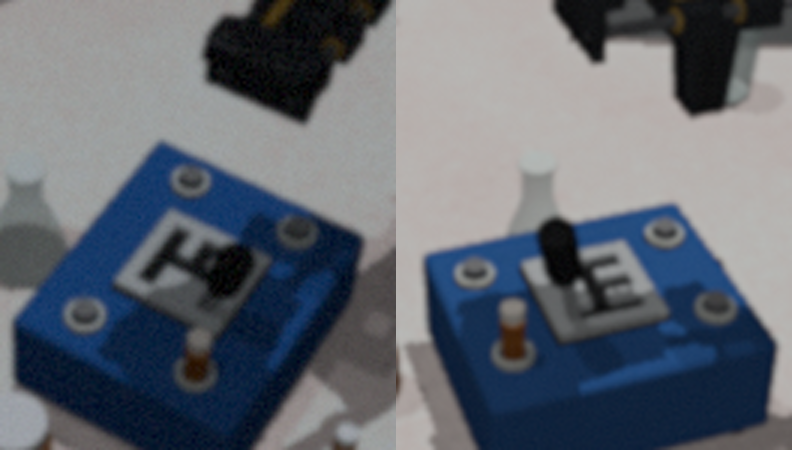

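The knob's axis runs from about (563,275) to (555,231) in the side crop, which matches fore ≈ 0.245. The vial and the three stoppers are in place and the hand is clear.

```bash
python3 -c "
from plant import robot
print(robot.finish_job())"
```

```text
the job is handed in; nothing more can be done
None
```

The lever is home in the +x,+y corner slot, beside the port where the vial stands, and the job is handed in. I pushed it with the closed fingers in three strokes: out of park to the far wall, along the cross channel to its +y end, then +x into the slot.

- **Stops felt:** each stroke ended on a clear stop at about 6–7 N, and no other corner slot was entered.
- **Last pictures:** the knob is at fore ≈ 0.245 and side ≈ 0.255, by comparing the picture with the projected model, good to roughly 0.02 rad.
- **Vial and stoppers:** the vial and three stoppers stand in their rings as before.
- **Hand and time:** the hand is clear, with the tool point about 0.28 m up, and about 16 s were used.
- **Not measured:** I did not measure the knob's pull directly. The vertical force on the tool stayed around 5 N at most, below the 12 N spring.
- **Not rechecked:** the bench items outside the final crops were not looked at again, though the hand never went near them.

No check failed or disagreed.

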